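# Brace the coin jar in the corner stop and unscrew its cap

## Robot

A 6-joint arm with a two-finger parallel gripper is mounted at the origin on the work surface. World frame = base frame: x ahead of the robot, y to its left, z up, the work surface at z = 0. Lengths are in mm, angles in degrees, forces in N, time in s.
With the tool pointing down it reaches from about 300 to 850 mm from the base axis. Payload 4.2 kg.
Tool frame: the origin (TCP) lies at the centre of the arm's flange, where the gripper is bolted on; the fingertips stand 191 mm ahead of it and the grasp point (between the pads) lies 172 mm ahead of it; z points along the fingers, y is the direction in which the jaws open and shut (so a half turn about z gives the same grasp; the last joint's range is limited). The gripper opens to 91 mm and grips with 3 to 60 N. Pads are 32 mm wide; open, the fingers measure 118 mm over their backs; the gripper's body (76 mm by 178 mm) begins 60 mm behind the grasp point.
Start: joints at [-72.479, 18.312, 89.639, -0, 72.044, -1.146], TCP at [184.037, -544.751, 404.776] pointing down, gripper open.
Joint ranges: [-177.97, 177.97], [-48.28, 115.42], [12.27, 149.76], [-77.06, 257.06], [2.81, 150.46], [-146.56, 146.56]. Speed limits (degrees/s): [147.25, 147.25, 180, 180, 180, 180].

## Interface

Orientations are given as [roll, pitch, yaw] about the fixed x, y, z axes, in that order (R = Rz(yaw) Ry(pitch) Rx(roll)).
In Python, from workcell import status, vision, ticket gives the robot as it stands.
- The arm moves only by the shell command python3 -m jog 'ROWS' [FORCE]. ROWS is JSON, a list of rows, each a list of 7 numbers: the finger opening in m, from 0 to 0.0912, then the shift along the tool's x, y, z in m, then the turn, a rotation vector about the tool's x, y, z in rad. A call has 1 to 12 rows; each row shifts and turns the commanded pose from where the row before left it, along the tool's axes as they then stand; what a row does not reach is not made up. A row lasts 1/8 s, in which the tool goes at most 62.5 mm and 10.7 degrees, less where a joint would pass 70% of its speed; a pose out of reach is approached as far as the arm can. A call with a gripper value outside its range is refused whole. The fingers move at their own pace and stop on an object; FORCE is the grip in N (left out, the last holds). Time passes only in rows, so rows that do not move let the fingers close. It gives the time, the measured TCP pose, the force and the opening at its end, in the units of the state.
- status.state(): the state, without advancing time (a new reading comes with each control period).
- vision.grab_frame(name): name is "scene" or "top" or "wrist"; returns a dict with "color" (384x512x3 uint8, blue, green, red), "depth" (384x512 float32, mm along the optical axis (not along the pixel's ray), 0 where there is no reading), "fov_y" (degrees; the focal length in pixels is half the picture's height over the tangent of half this angle, whatever the lens; pixels are square), "cx", "cy" (the principal point, pixels), "pose" (4x4, takes a point from camera to world coordinates). Camera axes: x right, y down, z forward; pixel columns grow to the right and rows downward; lengths in mm; the calibration is good to about 2 mm. A picture is of the moment at which its call begins.
- ticket.job_done(): hands the job in, once; it reports no verdict.
Trained networks look in the newest picture that a camera, given by its name, has taken for a name from the list of things; names that differ only in an ending like _2 or _b are one class to them, and where a whole thing is asked for, a point or a joint stands for the part that bears it (a point fixed in the world has none). Each returns a list of dicts, best first, with "p" (0 to 1); they miss things now and then, are a little off and sometimes report something else, mostly with a low value. They report only what shows in the picture. A call takes as long as a camera call. They do not tell look-alikes from the thing itself.
- vision.find_in(camera, label): "location" ([x, y, z] in mm, in world coordinates, good to about 4 mm: the middle of the surface that is visible of it).
- vision.silhouettes(camera, label): "pixels" (384x512 bool, what is visible of it).
The state is a dict: "time_s": time; "qpos": joint angles; "qvel": joint speeds; "effort": joint torques, N m; "ee_pos": TCP position; "ee_rot": TCP orientation; "force": force on the tool from outside, world axes, zero at the start; "torque": the same for the moment, N m; "gripper_width": finger opening in mm.
Only numpy, scipy, OpenCV 4.12 (cv2) and the standard library are available. Lean on these libraries where they do the work, as an engineer would, in place of code of your own. Each camera call takes 0.05 s, during which the arm holds its last target.

## Task

Slide the square coin jar along the counter, without lifting it, until it sits square and flush in the inside corner of the wooden battens; braced there so that it cannot turn, twist its tight metal cap anticlockwise only until the threads let go (about a sixth of a turn), then lift the cap straight off and finish while still holding it level, a couple of centimetres above the jar's mouth, with the jar still standing in the corner. Nothing is put down: the program ends with the cap in the gripper. Leave the other things on the counter where they are.

Things in the scene. Friction and masses are not known exactly. Their poses are not given: they have to be found in the camera images.
- corner (a point): Inner corner of two wooden battens, 22 mm thick, 26 mm high, screwed to the counter in an L. Point at the foot of the corner. +x points through the far batten (inner face x = 0, runs 140 mm to -y), +y through the left batten (inner face y = 0, runs 160 mm to -x). With the jar home, its centre is at (-40, -40) mm in this frame.
- jar_mid (a point): Centre of the body of the square clear jar with coins (loose, about 0.6 kg): body 80 x 80 mm, 62 mm high, this point 31 mm above the counter; axes square to its sides, z up. Above it is a round neck, radius 19.5 mm, its rim 92 mm above the counter. Best pushed on its sides 25 to 45 mm above the counter.
- cap_mid (a point): Centre, half-way up, of the jar's ridged metal screw cap (loose, 35 g): diameter 57 mm, 24 mm high, z up. Closed, it sits on the jar's axis 55 mm above jar_mid, its top 98 mm above the counter, its lower edge 12 mm above the jar's body. Its yaw minus the jar's is its twist: 0 to 0.12 rad when closed; it grows anticlockwise.
- jar: The same jar; origin at the centre of its underside. It slides on the counter (friction about 0.6); standing free, it turns along with its tight cap.
- cap: The same cap; origin at the centre of its lower edge. A springy seal (20 N) makes it tight: about 0.5 N m to turn, anticlockwise from above. Its threads are three short lugs: they let go at a twist of 0.65 rad, the seal then lifts it 2 mm, and it lifts straight off at twists of 0.7 to 1.25 rad; 22 mm of lift clears the rim. A twist of 0 is a stop.
- potato1: A loose potato, 90 mm long, 55 mm thick; origin under it. Leave it.
- potato2: Another loose potato, same size. Leave it.
- potato3: Another loose potato, same size. Leave it.
- round_jar: A round closed glass jar, 72 mm diameter, 100 mm high, to the right; not the one to open. Origin under its centre.
- weight: A brass scale weight, 48 mm diameter, 68 mm high; to the left.
- brush: A hand brush lying on the counter to the right; origin under it.
- mug: A white mug, 76 mm diameter, 85 mm high; to the left.
There are look-alikes about, which are no part of the job. Several things look just like the part that bears corner: the one meant starts farthest to the robot's left.

How it is judged:
By the outcome, as a careful person would: the job done as asked, in the order asked, and still so for the second after the job is handed in, while the arm keeps its last pose, push and grip.
It also fails if it takes over 64 s, if anything falls off the work surface, if the arm or the gripper's body presses on something with over 40 N, if the wrist force passes 120 N, or if a joint passes its speed limit or range.

## Working session

There is one attempt and no reset: what is moved stays moved. The work goes in short steps, Python scripts to look and compute and a shell command to move; the robot and the scene stay as the last step left them, time stands still between calls to the robot, and variables do not carry over. Pictures are saved under pics/ and viewed, and the job is handed in when it is done.

```bash
ls; mkdir -p pics; python3 - <<'E'
from workcell import status, vision
import cv2
print(status.state())
for n in ("scene","top"):
    f=vision.grab_frame(n); cv2.imwrite(f"pics/{n}0.png",cv2.resize(f["color"],(768,576)))
    print(n,f["fov_y"],f["cx"],f["cy"],f["pose"].round(3).tolist())
    for l in ("corner","jar_mid","cap_mid","jar","cap","potato1","round_jar","weight","brush","mug"):
        try:
            for d in vision.find_in(n,l): print(l,[round(v) for v in d["location"]],round(d["p"],2))
        except Exception as e: print(l,e)
E
```

```text
pics
{'time_s': 0.0, 'qpos': array([-7.24788292e+01,  1.83505949e+01,  8.97074731e+01,  9.06124721e-04,
        7.20435977e+01, -1.14622462e+00]), 'qvel': array([-0.00346852,  0.03559091, -0.00279805, -0.04767631,  0.03592246,
        0.02542392]), 'effort': array([ 1.39734522e-05, -4.12463343e+01, -2.31972706e+01,  7.29108509e-02,
        4.57935990e-02, -1.42747590e-04]), 'ee_pos': array([ 183.98909721, -544.58207163,  403.9232418 ]), 'ee_rot': array([-1.79898372e+02, -2.89504637e-03,  1.86671128e+01]), 'force': array([-0.06925607, -0.1680569 ,  0.368274  ]), 'torque': array([-0.03156408,  0.02678217, -0.01341371]), 'gripper_width': 91.33280296730582}
scene 49.19688392753106 252.43654302131466 189.58257092975703 [[-0.482, 0.565, -0.67, 1552.533], [0.876, 0.295, -0.381, 598.616], [-0.018, -0.77, -0.638, 1013.956], [0.0, 0.0, 0.0, 1.0]]
corner [413, -39, 24] 0.62
corner [696, 171, 26] 0.57
jar_mid [583, -97, 46] 0.57
cap_mid [561, -114, 97] 0.62
jar [582, -96, 42] 0.8
jar [559, -111, 99] 0.28
cap [562, -108, 100] 0.58
potato1 [776, -236, 42] 0.8
potato1 [472, 211, 44] 0.68
potato1 [652, 293, 46] 0.68
round_jar [568, -336, 74] 0.77
weight [552, 380, 43] 0.56
brush [441, -330, 17] 0.54
mug [402, 417, 55] 0.92
mug [583, -97, 46] 0.68
top 52.693865533287465 252.34524305508307 193.88472895558522 [[0.02, -0.984, 0.179, 357.43], [-1.0, -0.018, 0.013, 15.2], [-0.01, -0.179, -0.984, 1218.944], [0.0, 0.0, 0.0, 1.0]]
corner [399, -39, 27] 0.84
jar_mid [535, -106, 62] 0.76
cap_mid [548, -117, 104] 0.72
jar [533, -108, 66] 0.78
cap [551, -120, 101] 0.68
potato1 [459, 203, 43] 0.77
potato1 [637, 288, 46] 0.7
potato1 [757, -244, 49] 0.66
round_jar [545, -345, 104] 0.9
weight [530, 366, 44] 0.66
weight [636, 288, 47] 0.24
brush [434, -336, 19] 0.91
brush [548, -117, 100] 0.69
mug [377, 421, 42] 0.57
```

View pics/top0.png

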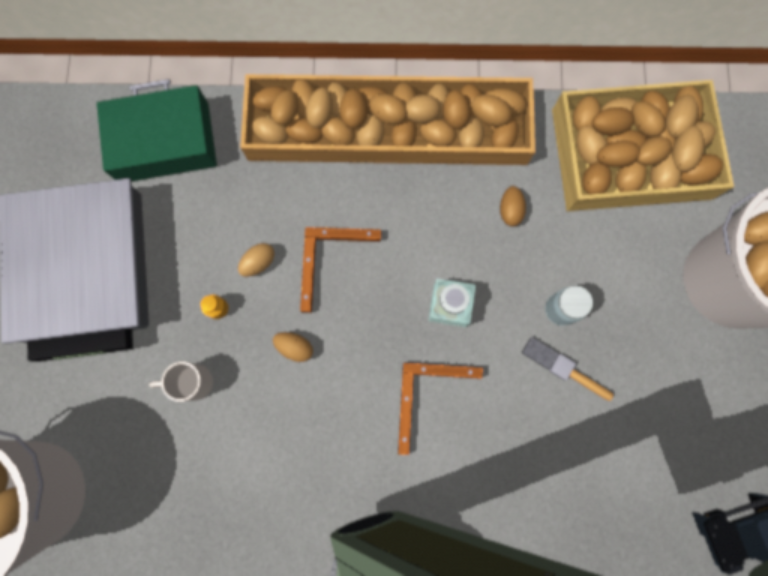

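View pics/scene0.png

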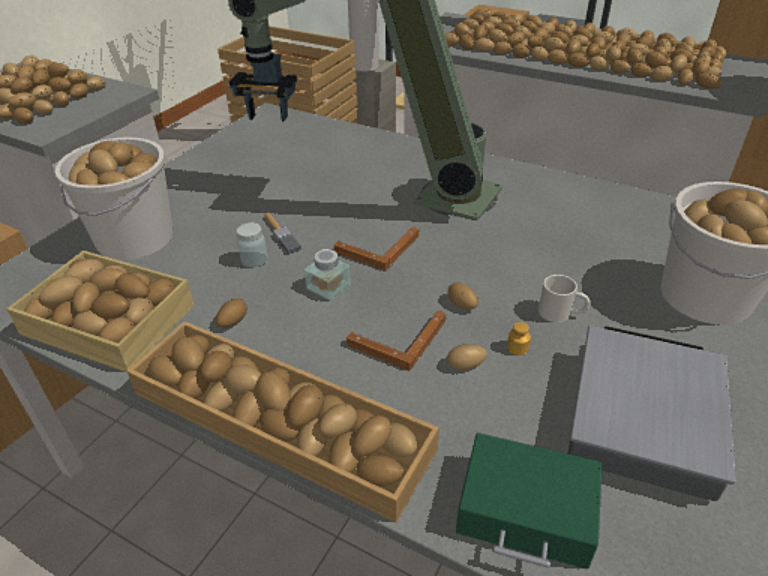

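The corner candidates in the top view are the L at (310,232) and the L at (408,368). The first lies farther to the robot's left, so it is the one meant. I'll check it in an enlarged crop and measure the L, the cap and the jar sides.

```bash
cat > h.py <<'E'
import numpy as np, cv2
from workcell import status, vision
def ray(f,uv,z):
    H=f["color"].shape[0]; fl=H/2/np.tan(np.radians(f["fov_y"])/2)
    uv=np.atleast_2d(np.asarray(uv,float))
    d=np.c_[(uv[:,0]-f["cx"])/fl,(uv[:,1]-f["cy"])/fl,np.ones(len(uv))]@f["pose"][:3,:3].T
    o=f["pose"][:3,3]; t=(z-o[2])/d[:,2]
    return o+d*t[:,None]
def cloud(f):
    H,W=f["depth"].shape; fl=H/2/np.tan(np.radians(f["fov_y"])/2)
    v,u=np.mgrid[:H,:W]; d=f["depth"]
    p=np.stack([(u-f["cx"])/fl*d,(v-f["cy"])/fl*d,d],-1)
    return p@f["pose"][:3,:3].T+f["pose"][:3,3]
def proj(f,P):
    H=f["color"].shape[0]; fl=H/2/np.tan(np.radians(f["fov_y"])/2)
    q=(np.atleast_2d(P)-f["pose"][:3,3])@f["pose"][:3,:3]
    return np.c_[q[:,0]/q[:,2]*fl+f["cx"],q[:,1]/q[:,2]*fl+f["cy"]]
E
python3 - <<'E'
from h import *
f=vision.grab_frame("top"); g=vision.grab_frame("scene")
c=f["color"]
a=cv2.resize(c[140:220,180:340],(800,400),interpolation=cv2.INTER_CUBIC);cv2.imwrite("pics/crop1.png",a)
for n,f in (("top",f),("scene",g)):
    P=cloud(f); ok=f["depth"]>0
    # cap top
    m=ok&(abs(P[...,0]-545)<60)&(abs(P[...,1]+115)<60)&(P[...,2]>90)&(P[...,2]<110)
    q=P[m]; (x,y),r=cv2.minEnclosingCircle(q[:,:2].astype(np.float32)); print(n,"cap",m.sum(),q.mean(0).round(1),x,y,r)
    m=ok&(abs(P[...,0]-545)<80)&(abs(P[...,1]+115)<80)&(P[...,2]>52)&(P[...,2]<72)
    q=P[m]; print("body top",m.sum(),cv2.minAreaRect(q[:,:2].astype(np.float32)))
    m=ok&(P[...,0]>590)&(P[...,0]<780)&(P[...,1]>-20)&(P[...,1]<200)&(P[...,2]>18)&(P[...,2]<36)
    q=P[m];print("L",m.sum(),cv2.minAreaRect(q[:,:2].astype(np.float32)),q[:,2].mean())
    m=ok&(P[...,0]>600)&(P[...,0]<700)&(P[...,1]>-100)&(P[...,1]<0); print("counter z",np.median(P[m][:,2]))
E
```

```text
top cap 296 [ 551.3 -118.2   98. ] 551.5994873046875 -118.35179901123047 28.71114158630371
body top 388 ((551.8544921875, -118.52389526367188), (80.17913055419922, 80.8714370727539), 81.65869903564453)
L 583 ((651.2173461914062, 112.35662841796875), (161.3660430908203, 122.89727020263672), 89.77776336669922) 25.15166578072573
counter z -0.7773216489401875
scene cap 139 [ 557.8 -115.    97.8] 556.165771484375 -118.50467681884766 30.49281120300293
body top 227 ((556.3009643554688, -117.28254699707031), (84.55354309082031, 82.6549301147461), 81.23684692382812)
L 457 ((653.4066772460938, 112.76193237304688), (164.6201934814453, 126.22743225097656), 89.81243133544922) 25.09543302173105
counter z -0.4169210393611138
```

View pics/crop1.png

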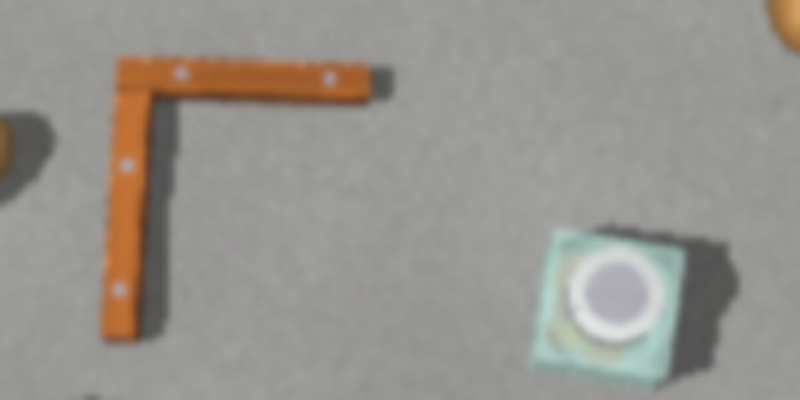

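```bash
cat > fitL.py <<'E'
from h import *
from scipy.optimize import minimize
def fitL(P,x0=(725,175,-3.)):
    # P: Nx2 top-face points; maximise points inside L, compactly (signed distance soft)
    P=np.asarray(P)
    def box(q,x0,x1,y0,y1):
        return np.maximum(np.maximum(x0-q[:,0],q[:,0]-x1),np.maximum(y0-q[:,1],q[:,1]-y1))
    def cost(p):
        a=np.radians(p[2]);R=np.array([[np.cos(a),-np.sin(a)],[np.sin(a),np.cos(a)]])
        q=(P-p[:2])@R
        s=np.minimum(box(q,0,22,-140,22),box(q,-160,22,0,22))
        return np.mean(np.maximum(s,-0.0)**2)+0.02*np.mean(np.abs(s+11)) 
    best=min((minimize(cost,(x0[0],x0[1],a),method="Nelder-Mead",options=dict(xatol=.01,fatol=1e-6,maxiter=4000)) for a in (-8,-4,0,4,8)),key=lambda r:r.fun)
    return best.x,best.fun
E
python3 - <<'E'
from fitL import *
for n in ("top","scene"):
    f=vision.grab_frame(n);P=cloud(f);hsv=cv2.cvtColor(f["color"],cv2.COLOR_BGR2HSV)
    m=(f["depth"]>0)&(P[...,0]>560)&(P[...,0]<790)&(P[...,1]>-40)&(P[...,1]<200)&(P[...,2]>20)&(P[...,2]<34)&(hsv[...,0]<18)&(hsv[...,1]>120)
    q=P[m];print(n,len(q),q[:,:2].min(0),q[:,:2].max(0))
    # use pixel rays at z=26 rather than depth
    v,u=np.nonzero(m); r=ray(f,np.c_[u,v],26)[:,:2]
    print("depth",fitL(q[:,:2])); print("ray",fitL(r))
    m=(f["depth"]>0)&(abs(P[...,0]-552)<80)&(abs(P[...,1]+118)<80)&(P[...,2]>30)
    print("jar rect",cv2.minAreaRect(P[m&(P[...,2]<75)&(P[...,2]>57)][:,:2].astype(np.float32)))
E
```

```text
top 549 [561.40601125  31.52475651] [709.04999952 193.30495813]
depth (array([688.46346775, 169.75784543,  -0.93408378]), np.float64(0.10828966238576343))
ray (array([688.61221056, 169.31737359,  -0.95057765]), np.float64(0.10816816741511992))
jar rect ((551.6691284179688, -118.48078918457031), (80.10244750976562, 79.99882507324219), 81.49581909179688)
scene 442 [561.72327969  30.79666497] [717.13210484 196.69530394]
depth (array([694.2772527 , 171.85543441,  -0.94629475]), np.float64(0.16328765327710917))
ray (array([696.19457537, 173.04680819,  -0.99051888]), np.float64(0.35744523322921296))
jar rect ((554.432861328125, -117.06682586669922), (87.26636505126953, 84.7072525024414), 81.67178344726562)
```

```bash
python3 - <<'E'
from fitL import *
for n in ("top","scene"):
    f=vision.grab_frame(n);P=cloud(f);hsv=cv2.cvtColor(f["color"],cv2.COLOR_BGR2HSV)
    m=(f["depth"]>0)&(P[...,0]>505)&(P[...,0]<790)&(P[...,1]>-40)&(P[...,1]<225)&(P[...,2]>20)&(P[...,2]<34)&(hsv[...,0]<18)&(hsv[...,1]>120)
    k,lab,st,_=cv2.connectedComponentsWithStats(m.astype(np.uint8)); i=1+st[1:,4].argmax(); m=lab==i
    q=P[m];print(n,len(q),q[:,:2].min(0),q[:,:2].max(0))
    v,u=np.nonzero(m); r=ray(f,np.c_[u,v],26)[:,:2]
    print("depth",fitL(q[:,:2],(690,170,0))); x,_=fitL(r,(690,170,0)); print("ray",x)
    im=cv2.resize(f["color"],None,fx=4,fy=4,interpolation=cv2.INTER_CUBIC)
    a=np.radians(x[2]);R=np.array([[np.cos(a),-np.sin(a)],[np.sin(a),np.cos(a)]])
    L=np.array([[-160,0],[0,0],[0,-140],[22,-140],[22,22],[-160,22]])@R.T+x[:2]
    uv=proj(f,np.c_[L,np.full(6,26)])
    cv2.polylines(im,[(uv*4+2).astype(int)],True,(255,0,0),1)
    c=(uv.mean(0)*4).astype(int); cv2.imwrite(f"pics/L{n}.png",im[c[1]-200:c[1]+200,c[0]-250:c[0]+250])
E
```

```text
top 615 [530.64723672  31.54518146] [709.22702702 194.44072956]
depth (array([688.37717558, 169.54446367,  -1.0795043 ]), np.float64(0.11014950723915931))
ray [687.93428929 169.43355959  -0.90080877]
scene 472 [529.57515265  29.85322543] [717.41244442 196.15192923]
depth (array([693.60771669, 171.33269974,  -1.11660033]), np.float64(0.23161606233768584))
ray [695.31313638 173.10088393  -0.73234498]
```

View pics/Ltop.png

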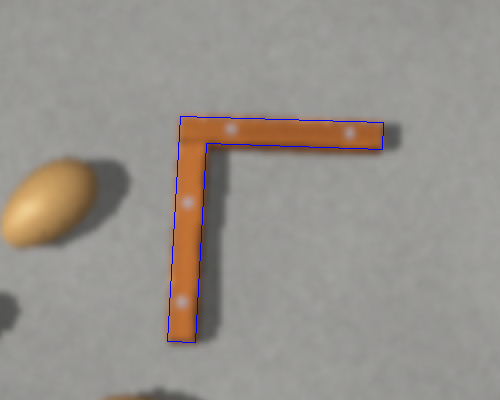

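The crop confirms the target L: inner corner at about (205,143) in the crop, overlay matching, potato to its left. That puts the corner at about (688,169.5) with yaw -1°. The jar is at about (551.6,-118.5), yaw -8.5°. Next I move above the jar and use the wrist camera.

```bash
python3 -m jog '[[0.0912,0.0485,-0.0286,0,0,0,0],[0.0912,0.0485,-0.0286,0,0,0,0],[0.0912,0.0485,-0.0286,0,0,0,0],[0.0912,0.0485,-0.0286,0,0,0,0],[0.0912,0.0485,-0.0286,0,0,0,0],[0.0912,0.0485,-0.0286,0,0,0,0],[0.0912,0.0485,-0.0286,0,0,0,0],[0.0912,0.0485,-0.0286,0,0,0,0],[0.0912,0.0485,-0.0286,0,0,0,0],[0.0912,0.0485,-0.0286,0,0,0.158,0],[0.0912,0,0,0,0,0,0.158],[0.0912,0,0,0,0,0,0.158]]'
```

```text
time_s: 2.9
ee_pos: [552.3, -117.8, 404.6]
ee_rot: [-177.1, -8.6, 0.1]
force: [-0.8, -0.2, 0.8]
gripper_width: 90.9
```

I mistyped one turn: it landed on the tool's y axis, so the tool is tilted. I'll work out the correction.

```bash
cat >> h.py <<'E'
from scipy.spatial.transform import Rotation as Ro
def delta(pos,rpy):
    "shift (m, tool axes) and rotvec to target TCP pose"
    s=status.state(); R=Ro.from_euler("xyz",s["ee_rot"],degrees=True); T=Ro.from_euler("xyz",rpy,degrees=True)
    print("t",s["time_s"],"pos",s["ee_pos"].round(1),"rot",s["ee_rot"].round(2),"F",s["force"].round(1),"T",s["torque"].round(2),"w",round(s["gripper_width"],1),"q",s["qpos"].round(1))
    print("shift",(R.inv().apply(np.array(pos)-s["ee_pos"])/1000).round(4),"rot",(R.inv()*T).as_rotvec().round(4))
E
python3 -c "
from h import *
delta([551.6,-118.5,404],[180,0,-8.5])"
```

```text
t 2.9 pos [ 552.3 -117.8  404.6] rot [-1.7713e+02 -8.5700e+00  1.4000e-01] F [-0.8 -0.2  0.8] T [-0.01  0.07 -0.04] w 90.9 q [-14.5  15.7  93.7   5.5  63.1  73. ]
shift [-0.0008  0.0008  0.0005] rot [-0.0612 -0.1455  0.1543]
```

```bash
python3 -m jog '[[0.0912,-0.0008,0.0008,0.0005,-0.0306,-0.0728,0.0772],[0.0912,0,0,0,-0.0306,-0.0728,0.0772],[0.0912,0,0,0,0,0,0]]'
python3 - <<'E'
from h import *
delta([551.6,-118.5,404],[180,0,-8.5])
f=vision.grab_frame("wrist"); cv2.imwrite("pics/w1.png",cv2.resize(f["color"],(768,576)))
print(f["pose"].round(3).tolist())
P=cloud(f);ok=f["depth"]>0
d=ok&(abs(P[...,0]-552)<80)&(abs(P[...,1]+118)<80)
q=P[d&(P[...,2]>90)&(P[...,2]<110)];print("cap",len(q),cv2.minEnclosingCircle(q[:,:2].astype(np.float32)),q[:,2].mean())
q=P[d&(P[...,2]>57)&(P[...,2]<70)];print("jar",len(q),cv2.minAreaRect(q[:,:2].astype(np.float32)),q[:,2].mean())
E
```

```text
time_s: 3.28
ee_pos: [551.7, -119.2, 403.9]
ee_rot: [180.0, -0.1, -8.2]
force: [-0.1, -0.4, -0.5]
gripper_width: 91.0
t 3.275 pos [ 551.7 -119.2  403.9] rot [ 1.7998e+02 -6.0000e-02 -8.2200e+00] F [-0.1 -0.4 -0.5] T [ 0.05  0.01 -0.05] w 91.0 q [-13.4  17.4  91.1  -0.   71.4  84.9]
shift [-0.0002 -0.0007 -0.0001] rot [ 0.0003 -0.001   0.0049]
[[-0.143, -0.959, -0.245, 620.46], [-0.99, 0.139, 0.035, -128.179], [0.001, 0.247, -0.969, 383.368], [0.0, 0.0, 0.0, 1.0]]
cap 2306 ((552.0819702148438, -117.56251525878906), 28.780887603759766) 98.15299845330976
jar 2264 ((552.0794677734375, -117.36790466308594), (80.24208068847656, 79.71490478515625), 81.42697143554688) 61.63489953055865
```

View pics/w1.png

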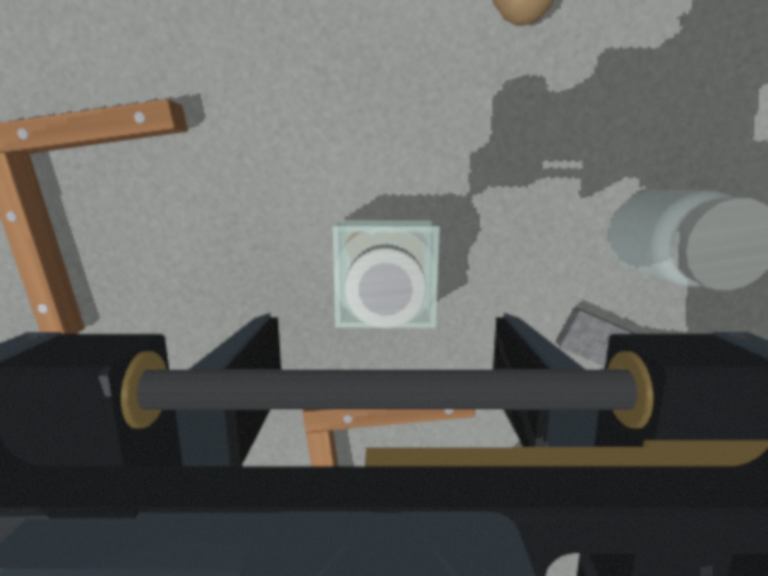

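The wrist view shows the jar centred near (385,277), square between the open fingers, at (552.1,-117.4) with yaw -8.6°, which agrees with the top view. The plan is to descend straddling it, with the tips at 30 mm (above batten height), and grip lightly.

```bash
python3 -m jog '[[0.0912,0,-0.0015,0.04,0,0,0.006],[0.0912,0,0,0.04,0,0,0],[0.0912,0,0,0.04,0,0,0],[0.0912,0,0,0.032,0,0,0],[0.0912,0,0,0.02,0,0,0],[0.0912,0,0,0.01,0,0,0],[0.0912,0,0,0,0,0,0]]' && python3 -m jog '[[0.07,0,0,0,0,0,0],[0.07,0,0,0,0,0,0],[0.07,0,0,0,0,0,0],[0.07,0,0,0,0,0,0]]' 12
python3 -c "
from h import *
delta([647.3,130,222],[180,0,-1])"
```

```text
time_s: 4.2
ee_pos: [551.5, -118.1, 221.9]
ee_rot: [180.0, -0.0, -8.6]
force: [0.2, 0.6, -0.1]
gripper_width: 91.2
time_s: 4.7
ee_pos: [552.0, -118.1, 223.1]
ee_rot: [180.0, -0.2, -8.6]
force: [-0.8, -0.9, 6.0]
gripper_width: 79.9
t 4.7 pos [ 552.  -118.1  223.1] rot [ 1.7995e+02 -1.6000e-01 -8.6500e+00] F [-0.8 -0.9  6. ] T [0.13 0.09 0.07] w 79.9 q [-13.2  27.3 104.8  -0.   47.7  85.4]
shift [ 0.0569 -0.2596  0.0011] rot [ 0.001  -0.0027 -0.1335]
```

```bash
python3 -m jog '[[0.07,0.002,-0.011,0,0,0,0],[0.07,0.005,-0.026,0,0,0,0],[0.07,0.005,-0.026,0,0,0,0],[0.07,0.005,-0.026,0,0,0,0],[0.07,0.005,-0.026,0,0,0,0],[0.07,0.005,-0.026,0,0,0,0],[0.07,0.005,-0.026,0,0,0,0],[0.07,0.005,-0.026,0,0,0,0],[0.07,0.005,-0.026,0,0,0,0],[0.07,0.0045,-0.0206,0,0,0,-0.0444],[0.07,0,-0.006,0,0,0,-0.0444],[0.07,0,0,0,0,0,-0.0444]]'
python3 - <<'E'
from h import *
delta([647.3,130,222],[180,0,-1])
for n in ("scene","top","wrist"):
    f=vision.grab_frame(n); cv2.imwrite(f"pics/{n}2.png",cv2.resize(f["color"],(768,576)))
    if n=="scene":
        cv2.imwrite("pics/s2c.png",cv2.resize(f["color"][150:290,200:360],(800,700))[:600])
E
```

```text
time_s: 6.2
ee_pos: [634.8, 118.4, 223.1]
ee_rot: [180.0, -0.2, -0.9]
force: [-0.3, 0.3, 4.4]
gripper_width: 80.1
t 6.2 pos [634.8 118.4 223.1] rot [179.98  -0.18  -0.91] F [-0.3  0.3  4.4] T [-0.17  0.01 -0.14] w 80.1 q [ 9.600e+00  3.320e+01  9.310e+01 -1.000e-01  5.350e+01  1.005e+02]
shift [ 0.0123 -0.0118  0.0011] rot [ 0.0003 -0.0031  0.0016]
```

View pics/s2c.png

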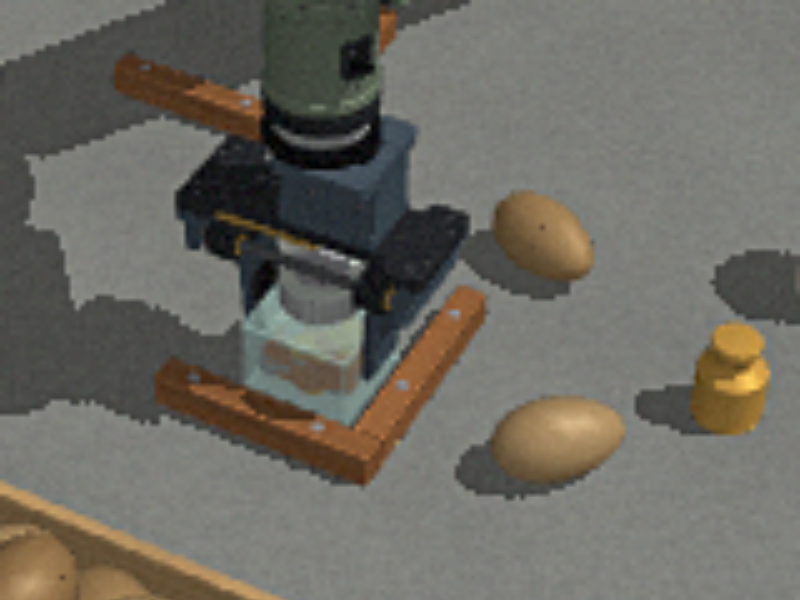

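View pics/wrist2.png

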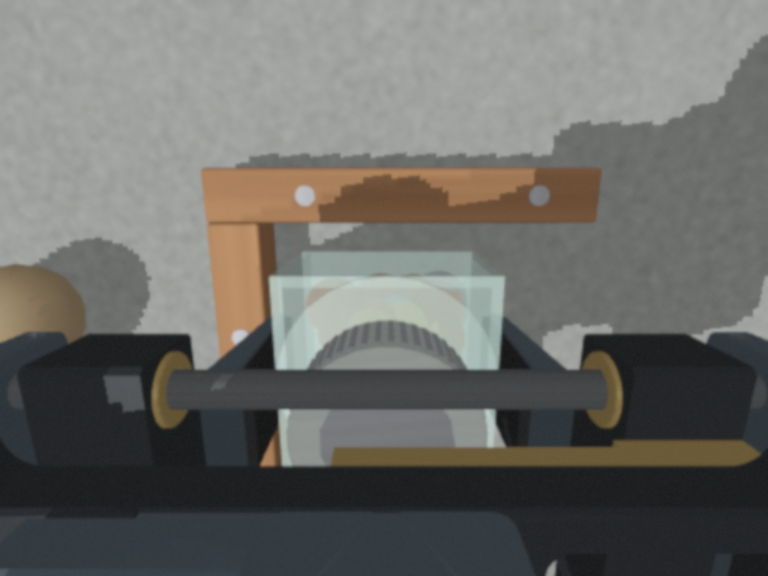

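The wrist view shows the jar parallel to the far batten: batten edge at row 222, jar top edge at row 277, with the left batten at column 262. Scene and wrist both show a gap of roughly 12 mm, and the potatoes have not moved. I'll close the gap in small steps and watch the force.

```bash
python3 - <<'E'
from h import *
f=vision.grab_frame("wrist")
hsv=cv2.cvtColor(f["color"],cv2.COLOR_BGR2HSV)
for u in (220,300,380): print(u,[tuple(int(k) for k in f["color"][v,u]) for v in range(144,152)])
print(ray(f,np.array([[300,223],[500,223],[580,223]])/1.5,26).round(1))
print(ray(f,np.array([[262,224],[270,310]])/1.5,26).round(1))
print("jar top edge",ray(f,np.array([[275,277],[500,277]])/1.5,62).round(1))
E
python3 -m jog '[[0.07,0.003,-0.003,0,0,0,0],[0.07,0.003,-0.003,0,0,0,0],[0.07,0.003,-0.003,0,0,0,0],[0.07,0,0,0,0,0,0]]'
```

```text
220 [(59, 83, 113), (58, 82, 113), (59, 82, 112), (69, 88, 111), (109, 118, 126), (144, 150, 149), (155, 159, 156), (158, 162, 159)]
300 [(62, 86, 117), (59, 83, 115), (58, 82, 112), (60, 81, 107), (78, 88, 101), (99, 103, 104), (106, 109, 107), (107, 110, 107)]
380 [(60, 84, 114), (59, 84, 114), (58, 81, 111), (65, 83, 107), (89, 97, 106), (104, 107, 108), (110, 113, 111), (111, 113, 111)]
[[690.2 153.7  26. ]
 [688.8  71.3  26. ]
 [688.2  38.4  26. ]]
[[690.1 169.4  26. ]
 [653.1 169.2  26. ]]
jar top edge [[675.1 156.1  62. ]
 [673.8  80.   62. ]]
time_s: 6.9
ee_pos: [642.7, 125.8, 223.0]
ee_rot: [179.8, 0.1, -1.0]
force: [-5.0, -3.2, 8.3]
gripper_width: 79.9
```

```bash
python3 -m jog '[[0.07,0.001,-0.001,0,0,0,0],[0.07,0.001,-0.001,0,0,0,0],[0.07,0,0,0,0,0,0]]'; python3 -m jog '[[0.07,0.001,-0.001,0,0,0,0],[0.07,0.001,-0.001,0,0,0,0],[0.07,0,0,0,0,0,0]]'
```

```text
time_s: 7.28
ee_pos: [644.4, 127.4, 223.0]
ee_rot: [179.8, 0.2, -1.0]
force: [-5.0, -6.5, 9.5]
gripper_width: 80.0
time_s: 7.65
ee_pos: [646.4, 129.4, 222.9]
ee_rot: [179.8, 0.2, -1.0]
force: [-5.4, -5.1, 10.0]
gripper_width: 79.9
```

```bash
python3 -m jog '[[0.07,0.001,-0.001,0,0,0,0],[0.07,0.001,-0.001,0,0,0,0],[0.07,0,0,0,0,0,0]]'; python3 - <<'E'
from h import *
delta([647.3,130,222],[180,0,-1])
f=vision.grab_frame("wrist"); cv2.imwrite("pics/w3.png",cv2.resize(f["color"],(768,576)))
E
```

```text
time_s: 8.02
ee_pos: [648.5, 131.4, 222.9]
ee_rot: [179.8, 0.2, -1.0]
force: [-5.6, -5.4, 10.3]
gripper_width: 79.8
t 8.025 pos [648.5 131.4 222.9] rot [179.8    0.18  -0.99] F [-5.6 -5.4 10.3] T [-0.69  0.87  0.07] w 79.8 q [ 10.5  34.5  90.6  -0.2  55.1 101.6]
shift [-0.0011  0.0014  0.001 ] rot [0.0036 0.0031 0.0002]
```

View pics/w3.png

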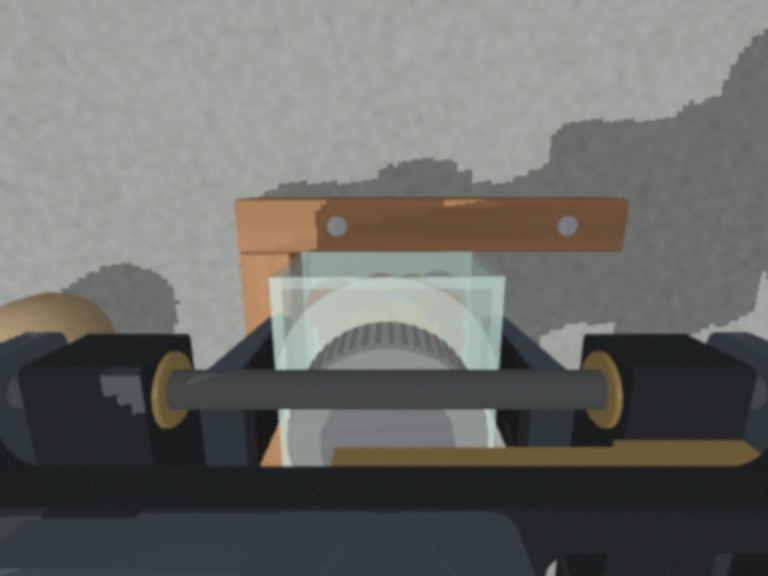

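It is nearly home: the jar's lower far edge, at row 252, just meets the batten's edge. Forces are still at sliding-friction level, so I continue in 1 mm steps.

```bash
python3 -m jog '[[0.07,0.001,-0.0005,0,0,0,0],[0.07,0,0,0,0,0,0]]'; python3 -m jog '[[0.07,0.001,-0.0005,0,0,0,0],[0.07,0,0,0,0,0,0]]';  python3 -m jog '[[0.07,0.001,-0.0005,0,0,0,0],[0.07,0,0,0,0,0,0]]'
```

```text
time_s: 8.32
ee_pos: [649.2, 131.8, 222.9]
ee_rot: [179.8, 0.2, -1.0]
force: [-5.8, -5.1, 10.4]
gripper_width: 79.5
time_s: 8.57
ee_pos: [649.8, 132.1, 222.8]
ee_rot: [179.7, 0.3, -1.0]
force: [-7.6, -6.5, 11.2]
gripper_width: 79.8
time_s: 8.82
ee_pos: [650.3, 132.2, 222.6]
ee_rot: [179.7, 0.4, -1.0]
force: [-9.2, -7.0, 12.2]
gripper_width: 80.1
```

```bash
python3 -m jog '[[0.07,0.001,-0.001,0,0,0,0],[0.07,0,0,0,0,0,0]]'; python3 -m jog '[[0.07,0.001,-0.001,0,0,0,0],[0.07,0,0,0,0,0,0]]';  python3 -m jog '[[0.07,0.001,-0.001,0,0,0,0],[0.07,0,0,0,0,0,0]]'
python3 - <<'E'
from h import *
delta([647.3,130,222],[180,0,-1])
f=vision.grab_frame("wrist"); c=f["color"][140:240,150:350]; cv2.imwrite("pics/w4.png",cv2.resize(c,(800,400),interpolation=cv2.INTER_CUBIC))
f=vision.grab_frame("scene"); c=f["color"][190:270,220:320]; cv2.imwrite("pics/s4.png",cv2.resize(c,(750,600),interpolation=cv2.INTER_CUBIC))
E
```

```text
time_s: 9.07
ee_pos: [650.9, 132.5, 222.4]
ee_rot: [179.6, 0.5, -1.0]
force: [-9.3, -9.6, 12.0]
gripper_width: 80.1
time_s: 9.32
ee_pos: [651.6, 132.8, 222.1]
ee_rot: [179.5, 0.6, -1.0]
force: [-9.5, -12.0, 12.4]
gripper_width: 80.2
time_s: 9.57
ee_pos: [652.3, 133.1, 221.8]
ee_rot: [179.4, 0.7, -1.0]
force: [-11.8, -14.1, 11.8]
gripper_width: 80.6
t 9.575 pos [652.3 133.1 221.8] rot [179.39   0.73  -0.96] F [-11.8 -14.1  11.8] T [-2.65  2.04 -0.11] w 80.6 q [ 10.6  35.   89.7  -0.5  56.1 101.9]
shift [-0.0049  0.0032 -0.0001] rot [0.0107 0.0128 0.0008]
```

View pics/w4.png

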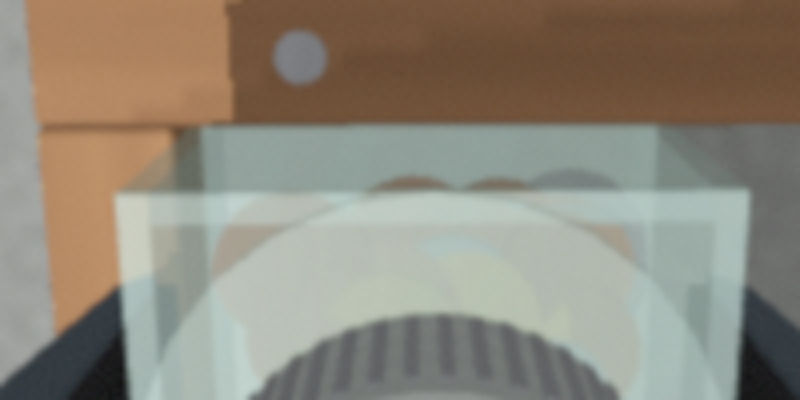

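View pics/s4.png

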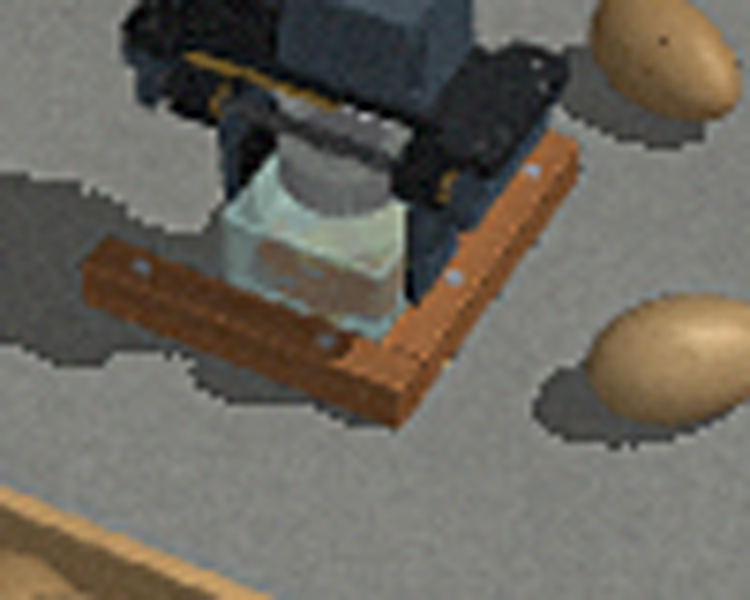

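```bash
python3 -m jog '[[0.07,-0.001,0.001,0,0,0,0],[0.0912,0,0,0,0,0,0],[0.0912,0,0,0,0,0,0],[0.0912,0,0,0,0,0,0]]'
python3 - <<'E'
from h import *
delta([647.3,130,222],[180,0,-1])
f=vision.grab_frame("wrist"); c=f["color"][140:240,150:350]; cv2.imwrite("pics/w5.png",cv2.resize(c,(800,400),interpolation=cv2.INTER_CUBIC))
E
```

```text
time_s: 10.18
ee_pos: [654.7, 136.3, 221.7]
ee_rot: [180.0, -0.0, -1.0]
force: [0.4, 0.4, -0.1]
gripper_width: 91.2
t 10.175 pos [654.7 136.3 221.7] rot [ 1.7998e+02 -3.0000e-02 -1.0100e+00] F [ 0.4  0.4 -0.1] T [ 0.07 -0.    0.01] w 91.2 q [ 10.8  35.1  89.6  -0.   55.3 101.8]
shift [-0.0072  0.0065 -0.0003] rot [ 0.0004 -0.0005 -0.0001]
```

View pics/w5.png

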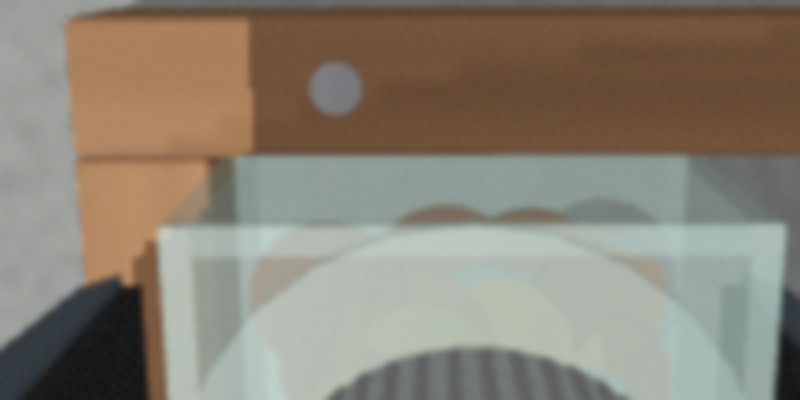

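```bash
python3 -m jog '[[0.0912,0,-0.001,0,0,0,0],[0.0912,0,-0.001,0,0,0,0],[0.0912,0,0,0,0,0,0]]'
```

```text
time_s: 10.6
ee_pos: [654.6, 137.3, 221.7]
ee_rot: [179.8, -0.0, -1.0]
force: [0.4, -5.0, -0.3]
gripper_width: 91.5
```

```bash
python3 -m jog '[[0.0912,0,-0.001,0,0,0,0],[0.0912,0,-0.001,0,0,0,0],[0.0912,0,0,0,0,0,0]]'
```

```text
time_s: 10.98
ee_pos: [654.6, 137.9, 221.9]
ee_rot: [179.7, 0.0, -0.9]
force: [-0.7, -10.3, 0.9]
gripper_width: 91.1
```

```bash
python3 -m jog '[[0.0912,0,0.0045,0,0,0,0],[0.0912,0,0.003,0,0,0,0],[0.0912,0,0,-0.02,0,0,0],[0.0912,-0.004,0,-0.05,0,0,0],[0.0912,0,0,-0.055,0,0,0],[0.0912,0,0,-0.055,0,0,0],[0.0912,0,0,0,0,0,0]]'
cat > look.py <<'E'
import sys
from fitL import *
f=vision.grab_frame("wrist"); P=cloud(f); ok=f["depth"]>0
cv2.imwrite(sys.argv[1],cv2.resize(f["color"],(768,576)))
d=ok&(abs(P[...,0]-649)<70)&(abs(P[...,1]-132)<70)
q=P[d&(P[...,2]>90)&(P[...,2]<112)]
if len(q): print("cap",len(q),cv2.minEnclosingCircle(q[:,:2].astype(np.float32)),q[:,2].mean())
q=P[d&(P[...,2]>57)&(P[...,2]<68)];print("jar",len(q),cv2.minAreaRect(q[:,:2].astype(np.float32)),q[:,2].mean())
hsv=cv2.cvtColor(f["color"],cv2.COLOR_BGR2HSV)
m=ok&(P[...,0]>600)&(P[...,0]<780)&(P[...,1]>-20)&(P[...,1]<225)&(P[...,2]>22)&(P[...,2]<34)&(hsv[...,0]<18)&(hsv[...,1]>80)
k,lab,st,_=cv2.connectedComponentsWithStats(m.astype(np.uint8)); m=lab==1+st[1:,4].argmax()
q=P[m]; np.save("/tmp/q.npy",q)
x=fitL(q[:,:2],(690,171,-1)); print("L",x)
E
python3 look.py pics/w6.png; python3 -c "
from h import *
delta([647.3,130,222],[180,0,-1])"
```

```text
time_s: 11.85
ee_pos: [650.9, 133.3, 408.1]
ee_rot: [-179.8, -0.7, -1.0]
force: [0.0, -0.1, 0.2]
gripper_width: 90.9
cap 2217 ((648.3812866210938, 131.96743774414062), 28.72193145751953) 98.09516223898595
jar 2219 ((647.6417236328125, 132.02951049804688), (80.19068145751953, 80.71089172363281), 88.94696044921875) 61.69589591384017
L (array([691.35663826, 171.71088568,  -1.62305756]), np.float64(0.10441204431273829))
t 11.9 pos [650.4 133.2 404.6] rot [-179.93   -0.33   -1.  ] F [ 0.2  0.3 -0.6] T [-0.    0.05 -0.03] w 91.3 q [ 10.6  26.4  77.   -0.   76.3 101.6]
shift [-0.0041  0.0034  0.1826] rot [-0.0012 -0.0057  0.    ]
```

View pics/w6.png

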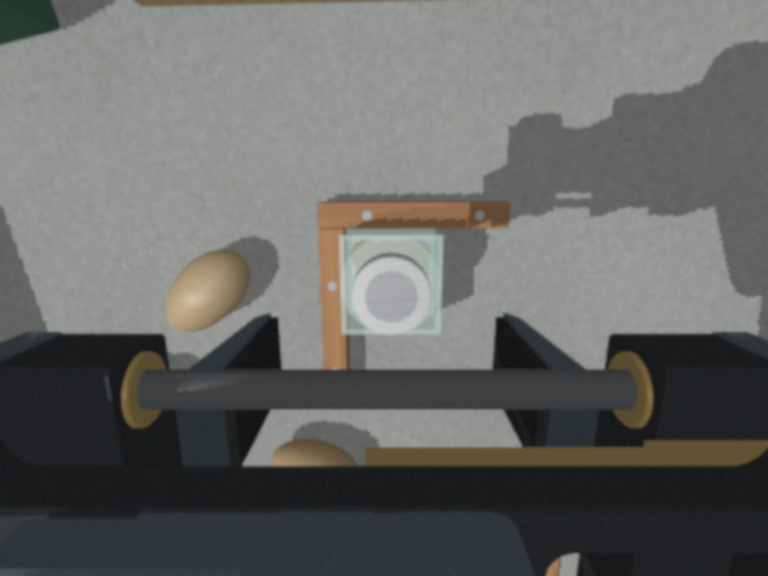

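```bash
python3 look.py pics/w7.png; python3 - <<'E'
import numpy as np
q=np.load("/tmp/q.npy"); 
# inner edge far batten: for y bins min x ; left batten: for x bins min y
for y in range(40,170,10):
    s=q[abs(q[:,1]-y)<3]; 
    if len(s): print("far y",y,s[:,0].min().round(1),s[:,0].max().round(1),s[:,2].mean().round(1))
for x in range(610,700,10):
    s=q[abs(q[:,0]-x)<3]; s=s[s[:,1]>160]
    if len(s): print("left x",x,s[:,1].min().round(1),s[:,1].max().round(1))
E
```

```text
cap 2281 ((648.2405395507812, 132.05859375), 28.739442825317383) 98.12696991960493
jar 2215 ((648.1622314453125, 132.09176635742188), (80.09014129638672, 79.56572723388672), 88.97386169433594) 61.6703506757013
L (array([691.36601211, 171.86352837,  -1.53819805]), np.float64(0.10429604869897546))
far y 40 690.0 709.7 25.3
far y 50 688.9 709.9 25.5
far y 60 689.1 710.1 25.2
far y 70 689.3 710.2 25.4
far y 80 689.5 710.4 25.3
far y 90 689.6 710.6 25.4
far y 100 691.1 710.8 25.4
far y 110 691.3 711.0 25.4
far y 120 690.2 711.1 25.4
far y 130 690.5 711.3 25.4
far y 140 691.8 711.5 25.3
far y 150 691.9 711.7 25.4
far y 160 690.9 711.9 25.6
left x 610 178.1 193.2
left x 620 177.7 193.8
left x 630 177.1 193.2
left x 640 178.1 192.9
left x 650 177.7 192.1
left x 660 177.1 193.0
left x 670 176.8 192.2
left x 680 176.1 191.9
left x 690 160.7 192.2
```

The jar is flush in y, but there may be about 1.5 mm of gap in x. I'll close the fingers, push gently in +x from behind, and then look again.

```bash
python3 -m jog '[[0.0,-0.036,0.0012,0,0,0,0],[0.0,-0.036,0.0013,0,0,0,0],[0.0,0,0,0.04,0,0,0],[0.0,0,0,0.04,0,0,0],[0.0,0,0,0.04,0,0,0],[0.0,0,0,0.04,0,0,0],[0.0,0,0,0.022,0,0,0],[0.0,0,0,0,0,0,0]]' && python3 -m jog '[[0.0,0.005,0,0,0,0,0],[0.0,0.002,0,0,0,0,0],[0.0,0.002,0,0,0,0,0],[0,0,0,0,0,0,0]]'
```

```text
time_s: 12.95
ee_pos: [577.0, 131.2, 216.4]
ee_rot: [179.9, 0.4, -1.0]
force: [0.5, -0.0, -0.1]
gripper_width: 13.8
time_s: 13.45
ee_pos: [587.7, 131.2, 220.5]
ee_rot: [180.0, -0.1, -1.0]
force: [0.8, 0.0, 0.6]
gripper_width: 0.4
```

```bash
python3 -m jog '[[0.0,0.001,0,0,0,0,0],[0.0,0.001,0,0,0,0,0],[0,0,0,0,0,0,0]]';python3 -m jog '[[0.0,0.001,0,0,0,0,0],[0.0,0.001,0,0,0,0,0],[0,0,0,0,0,0,0]]'; python3 -m jog '[[0.0,0.001,0,0,0,0,0],[0.0,0.001,0,0,0,0,0],[0,0,0,0,0,0,0]]'
```

```text
time_s: 13.82
ee_pos: [589.5, 131.2, 219.9]
ee_rot: [180.0, -0.0, -1.0]
force: [-0.3, -0.0, 0.4]
gripper_width: 0.4
time_s: 14.2
ee_pos: [590.8, 131.1, 219.8]
ee_rot: [179.9, 0.1, -1.0]
force: [-3.1, 0.3, 2.0]
gripper_width: 0.6
time_s: 14.58
ee_pos: [592.8, 131.1, 219.8]
ee_rot: [179.9, 0.1, -1.0]
force: [-5.3, 1.3, 3.4]
gripper_width: 0.7
```

```bash
for i in 1; do :; done; python3 -m jog '[[0.0,0.001,0,0,0,0,0],[0.0,0.001,0,0,0,0,0],[0,0,0,0,0,0,0]]'; python3 -m jog '[[0.0,0.001,0,0,0,0,0],[0.0,0.0005,0,0,0,0,0],[0,0,0,0,0,0,0]]'
```

```text
time_s: 14.95
ee_pos: [593.6, 131.1, 219.9]
ee_rot: [179.9, 0.4, -1.0]
force: [-9.8, 0.7, 7.4]
gripper_width: 0.6
time_s: 15.32
ee_pos: [594.1, 131.0, 219.9]
ee_rot: [179.9, 0.5, -1.0]
force: [-14.1, 0.8, 10.9]
gripper_width: 0.2
```

The jar was about 2 mm short and is now firmly against the far batten (14 N). I retreat, rise and look.

```bash
python3 -m jog '[[0,-0.008,0,0,0,0,0],[0,-0.01,0,0,0,0,0],[0.03,0,0,-0.04,0,0,0],[0.0912,0,0,-0.05,0,0,0],[0.0912,0.034,0,-0.05,0,0,0],[0.0912,0.036,-0.0005,-0.045,0,0,0],[0.0912,0,0,0,0,0,0],[0.0912,0,0,0,0,0,0]]'; python3 look.py pics/w8.png;  python3 -c "
from h import *
delta([649.7,132,238],[180,0,-31])"
```

```text
time_s: 16.32
ee_pos: [648.4, 130.6, 403.8]
ee_rot: [179.9, 0.1, -1.0]
force: [-0.7, 0.8, -0.8]
gripper_width: 57.5
cap 2323 ((650.0614013671875, 131.89837646484375), 28.76344871520996) 98.1059293901098
jar 2267 ((649.8482055664062, 131.89820861816406), (80.21785736083984, 80.42340850830078), 89.09636688232422) 61.65574100204094
L (array([691.16421842, 172.45931804,  -1.42017973]), np.float64(0.10451768381832056))
t 16.375 pos [648.1 130.6 403.2] rot [ 1.7992e+02  1.6000e-01 -1.0200e+00] F [-0.3  0.3  0.4] T [0.01 0.   0.03] w 61.7 q [ 10.4  26.3  77.3  -0.   76.5 101.4]
shift [ 0.002  -0.0016  0.1652] rot [0.0021 0.0024 0.5233]
```

View pics/w8.png

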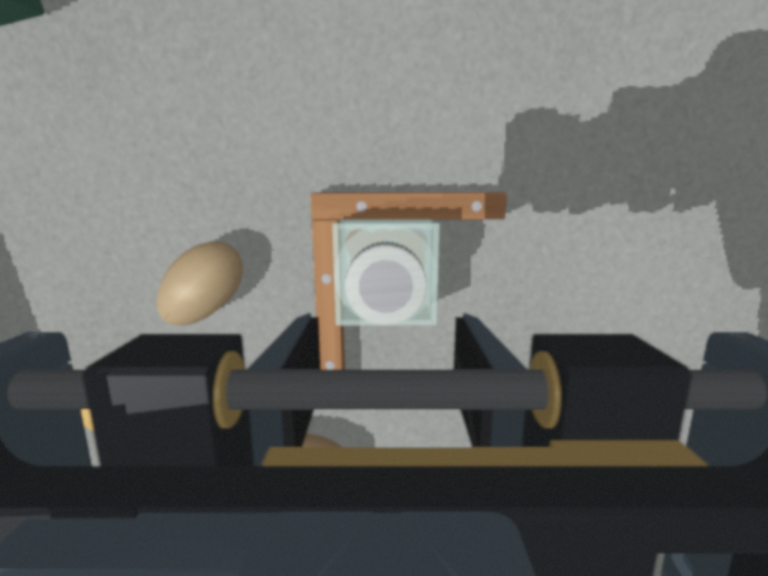

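The jar now sits at (649.9,131.9), yaw -0.9°, parallel to the battens. In the image its top edges at row 222 and column 334 are right at the battens. Next I grasp the cap, pre-turning the wrist clockwise by 30° to leave room for the twist.

```bash
python3 -m jog '[[0.0912,0.0018,-0.0013,0,0,0,0],[0.0912,0,0,0.02,0,0,0.1745],[0.0912,0,0,0.03,0,0,0.1745],[0.0912,0,0,0.03,0,0,0.1745],[0.0912,0,0,0.03,0,0,0],[0.0912,0,0,0.023,0,0,0],[0.0912,0,0,0.01,0,0,0],[0.0912,0,0,0,0,0,0]]'; python3 -c "
from h import *
delta([649.9,132,260],[180,0,-31])"
```

```text
time_s: 17.38
ee_pos: [650.5, 132.0, 261.2]
ee_rot: [179.9, 0.0, -31.0]
force: [1.1, 0.6, -0.0]
gripper_width: 91.6
t 17.375 pos [650.5 132.  261.2] rot [ 1.7992e+02  3.0000e-02 -3.1000e+01] F [ 1.1  0.6 -0. ] T [ 0.11  0.01 -0.02] w 91.6 q [ 1.050e+01  3.240e+01  8.810e+01 -1.000e-01  5.950e+01  1.315e+02]
shift [-0.0005  0.0003  0.0013] rot [ 0.0014  0.0005 -0.0001]
```

```bash
python3 -m jog '[[0.05,0,0,0,0,0,0],[0.05,0,0,0,0,0,0],[0.045,0,0,0,0,0,0],[0.045,0,0,0,0,0,0],[0.045,0,0,0,0,0,0]]' 35; python3 -c "
from h import *
delta([649.9,132,260],[180,0,-31])
f=vision.grab_frame('scene'); c=f['color'][170:270,220:345]; cv2.imwrite('pics/s9.png',cv2.resize(c,(750,600),interpolation=cv2.INTER_CUBIC))"
```

```text
time_s: 18.0
ee_pos: [650.5, 131.3, 262.4]
ee_rot: [179.9, -0.0, -31.0]
force: [-3.1, -4.6, 4.0]
gripper_width: 55.7
t 18.0 pos [650.5 131.3 262.4] rot [ 1.7988e+02 -5.0000e-02 -3.1000e+01] F [-3.1 -4.6  4. ] T [-0.69  0.46  0.03] w 55.7 q [ 1.040e+01  3.240e+01  8.810e+01 -1.000e-01  5.960e+01  1.315e+02]
shift [-0.0009 -0.0003  0.0024] rot [ 0.002  -0.0008 -0.    ]
```

View pics/s9.png

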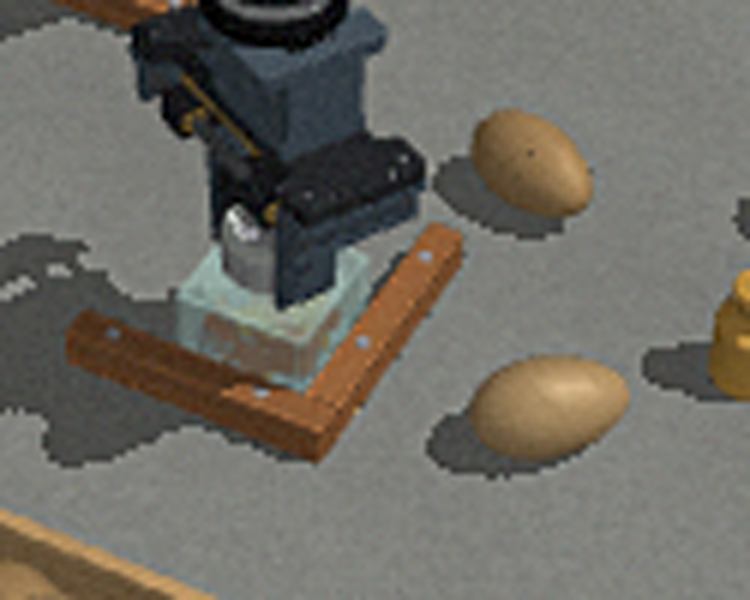

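The cap is gripped: 55.7 mm measured across the ridges, the jar standing in the corner, fingers at (240..310, 150..300) in the crop. I add a slight preload into the corner and downward, then start the twist.

```bash
python3 -m jog '[[0.045,0.0003,-0.0014,0.001,0,0,0],[0.045,0,0,0,0,0,-0.05],[0.045,0,0,0,0,0,-0.08],[0.045,0,0,0,0,0,-0.08],[0.045,0,0,0,0,0,0]]' 45; python3 -c "
from h import *
delta([649.9,132,260],[180,0,-31])"
```

```text
time_s: 18.68
ee_pos: [651.3, 132.3, 262.3]
ee_rot: [179.9, -0.0, -19.0]
force: [-4.8, -5.2, 9.3]
gripper_width: 55.9
t 18.675 pos [651.3 132.3 262.3] rot [ 1.7988e+02 -1.0000e-02 -1.8950e+01] F [-4.8 -5.2  9.3] T [-0.8   0.89 -0.  ] w 55.9 q [ 1.050e+01  3.240e+01  8.790e+01 -1.000e-01  5.970e+01  1.195e+02]
shift [-0.0012  0.0007  0.0024] rot [ 0.002  -0.0004  0.2103]
```

```bash
python3 -c "
from h import *
for i in range(1):
    f=vision.grab_frame('scene'); c=f['color'][170:270,220:345]; cv2.imwrite('pics/s10.png',cv2.resize(c,(750,600),interpolation=cv2.INTER_CUBIC))
f=vision.grab_frame('wrist'); cv2.imwrite('pics/w10.png',cv2.resize(f['color'],(768,576)))
delta([649.9,132,260],[180,0,-31])"
```

```text
t 18.775 pos [651.3 132.3 262.4] rot [ 1.7988e+02 -2.0000e-02 -1.8960e+01] F [-5.1 -4.4  9.4] T [-0.76  0.85  0.08] w 56.0 q [ 1.050e+01  3.240e+01  8.790e+01 -1.000e-01  5.970e+01  1.195e+02]
shift [-0.0012  0.0007  0.0024] rot [ 0.0021 -0.0005  0.2102]
```

View pics/s10.png

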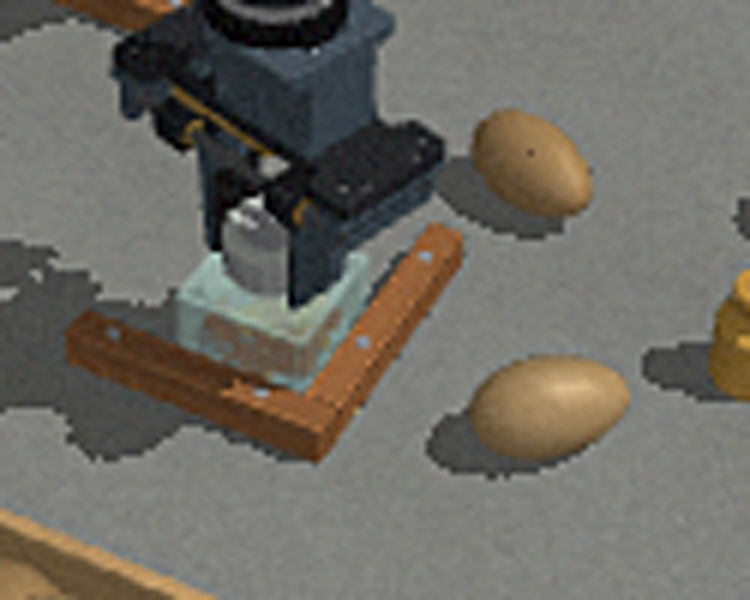

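View pics/w10.png

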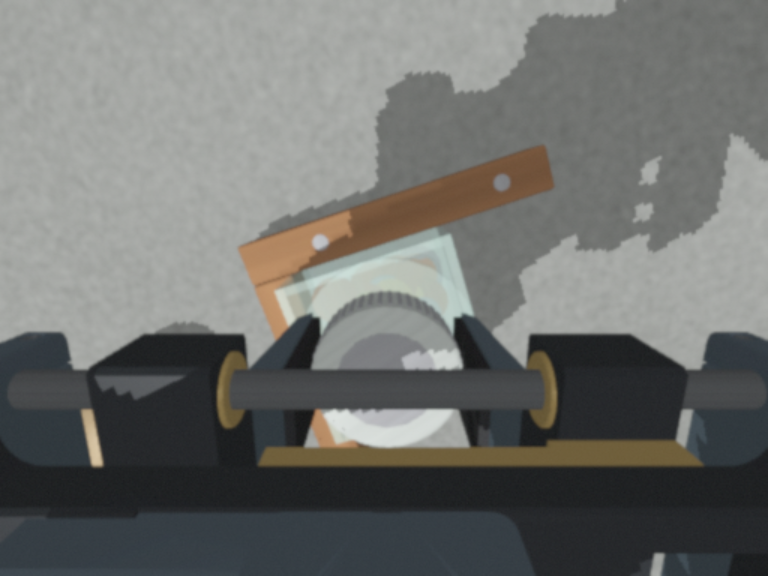

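The jar stands unchanged in the corner and the cap turned with the fingers (about 0.21 rad). I continue.

```bash
python3 -m jog '[[0.045,0,0,0,0,0,-0.06],[0.045,0,0,0,0,0,-0.08],[0.045,0,0,0,0,0,-0.08],[0.045,0,0,0,0,0,-0.08]]'; python3 -c "
from h import *
delta([649.9,132,260],[180,0,-31])"; python3 -m jog '[[0.045,0,0,0,0,0,-0.06],[0.045,0,0,0,0,0,-0.06],[0.045,0,0,0,0,0,-0.06]]'; python3 -c "
from h import *
delta([649.9,132,260],[180,0,-31])"
```

```text
time_s: 19.27
ee_pos: [651.3, 132.4, 262.8]
ee_rot: [179.9, -0.0, -1.7]
force: [-4.8, -3.8, 12.0]
gripper_width: 56.3
t 19.275 pos [651.3 132.4 262.8] rot [ 1.7992e+02 -1.0000e-02 -1.6900e+00] F [-4.8 -3.8 12. ] T [-0.87  0.91 -0.29] w 56.3 q [ 1.050e+01  3.240e+01  8.790e+01 -1.000e-01  5.970e+01  1.023e+02]
shift [-0.0014  0.0005  0.0028] rot [ 1.300e-03 -5.000e-04  5.115e-01]
time_s: 19.65
ee_pos: [651.4, 132.5, 264.2]
ee_rot: [179.9, -0.1, 8.6]
force: [-6.6, -4.1, 16.8]
gripper_width: 55.8
t 19.65 pos [651.4 132.5 264.2] rot [ 1.7993e+02 -7.0000e-02  8.6000e+00] F [-6.6 -4.1 16.8] T [-0.8   1.23 -0.14] w 55.8 q [10.5 32.3 87.8 -0.1 59.8 92. ]
shift [-0.0016  0.0003  0.0042] rot [ 0.0008 -0.0015  0.6911]
```

The tool rose about 1.8 mm and the upward push grew to 17 N, so the threads have let go and the seal is lifting the cap. A little more turn gives margin, and then I lift gently.

```bash
python3 -m jog '[[0.045,0,0,0,0,0,-0.06],[0.045,0,0,0,0,0,-0.06],[0.045,0,0,0,0,0,0]]'; python3 -c "
from h import *
delta([649.9,132,260],[180,0,-31])
f=vision.grab_frame('wrist'); cv2.imwrite('pics/w11.png',cv2.resize(f['color'],(768,576)))"
```

```text
time_s: 20.02
ee_pos: [651.4, 132.6, 264.2]
ee_rot: [179.9, -0.1, 15.4]
force: [-6.5, -3.1, 16.6]
gripper_width: 55.9
t 20.025 pos [651.4 132.6 264.2] rot [ 1.7992e+02 -6.0000e-02  1.5420e+01] F [-6.5 -3.1 16.6] T [-0.72  1.21  0.04] w 55.9 q [10.5 32.3 87.8 -0.1 59.8 85.2]
shift [-0.0016  0.0002  0.0042] rot [ 8.000e-04 -1.600e-03  8.101e-01]
```

View pics/w11.png

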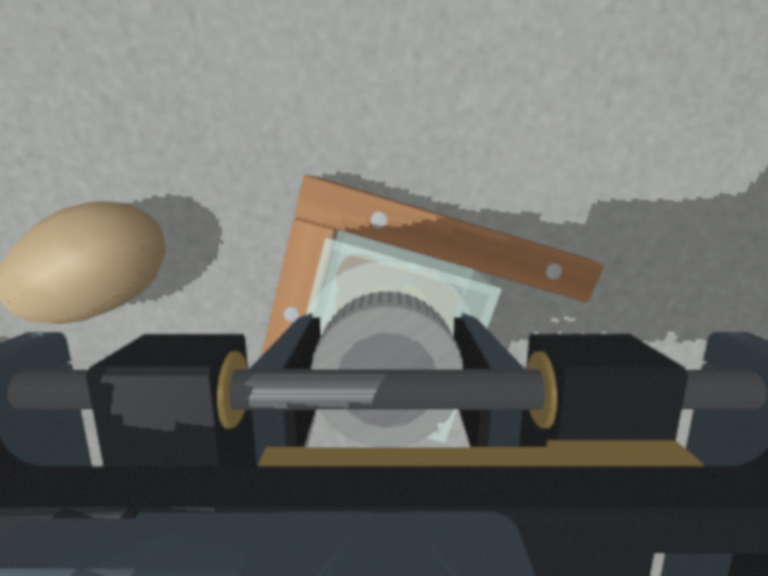

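```bash
python3 -m jog '[[0.045,-0.0009,0.0002,-0.001,0,0,0],[0.045,0,0,-0.003,0,0,0],[0.045,0,0,-0.004,0,0,0],[0.045,0,0,-0.004,0,0,0],[0.045,0,0,0,0,0,0]]'; python3 -c "
from h import *
delta([649.9,132,260],[180,0,-31])
f=vision.grab_frame('scene'); c=f['color'][170:270,220:345]; cv2.imwrite('pics/s12.png',cv2.resize(c,(750,600),interpolation=cv2.INTER_CUBIC))"
```

```text
time_s: 20.7
ee_pos: [651.1, 132.5, 273.2]
ee_rot: [179.9, -0.0, 15.4]
force: [0.6, -2.0, 0.7]
gripper_width: 55.6
t 20.7 pos [651.1 132.5 273.2] rot [ 1.7995e+02 -5.0000e-02  1.5400e+01] F [ 0.6 -2.   0.7] T [-0.3  -0.1  -0.01] w 55.6 q [10.5 31.8 87.3 -0.1 60.8 85.2]
shift [-0.0013  0.0002  0.0132] rot [ 5.000e-04 -1.200e-03  8.097e-01]
```

View pics/s12.png

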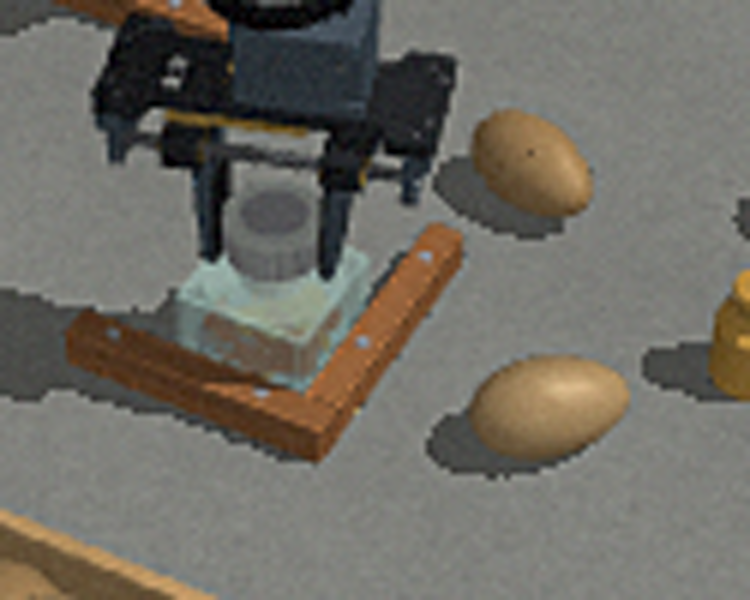

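There is no load: the force is near zero, the jar stays down, and the cap is rising free. I finish the lift.

```bash
python3 -m jog '[[0.045,0,0,-0.005,0,0,0],[0.045,0,0,-0.006,0,0,0],[0.045,0,0,-0.006,0,0,0],[0.045,0,0,-0.006,0,0,0],[0.045,0,0,-0.004,0,0,0],[0.045,0,0,-0.001,0,0,0],[0.045,0,0,0,0,0,0],[0.045,0,0,0,0,0,0]]'; python3 - <<'E'
from h import *
delta([649.9,132,260],[180,0,-31])
f=vision.grab_frame('scene'); c=f['color'][150:270,200:350]; cv2.imwrite('pics/s13.png',cv2.resize(c,(750,600),interpolation=cv2.INTER_CUBIC))
P=cloud(f); m=(f["depth"]>0)&(abs(P[...,0]-650)<70)&(abs(P[...,1]-132)<70)
q=P[m&(P[...,2]>57)&(P[...,2]<66)];print("jar",len(q),cv2.minAreaRect(q[:,:2].astype(np.float32)),q[:,2].mean())
q=P[m&(P[...,2]>128)&(P[...,2]<142)];print("cap top",len(q),np.median(q,0).round(1))
f=vision.grab_frame('top'); c=f['color'][120:220,170:295]; cv2.imwrite('pics/t13.png',cv2.resize(c,(750,600),interpolation=cv2.INTER_CUBIC))
f=vision.grab_frame('wrist'); cv2.imwrite('pics/w13.png',cv2.resize(f['color'],(768,576)))
for l in ("potato1","weight","mug","round_jar","brush"):
    print(l,[([round(v) for v in d["location"]],round(d["p"],2)) for d in vision.find_in("top",l)])
E
```

```text
time_s: 21.75
ee_pos: [650.8, 132.5, 300.7]
ee_rot: [180.0, 0.0, 15.4]
force: [0.1, -0.3, -0.5]
gripper_width: 55.8
t 21.75 pos [650.8 132.5 300.7] rot [1.7996e+02 1.0000e-02 1.5390e+01] F [ 0.1 -0.3 -0.5] T [ 0.01 -0.    0.05] w 55.8 q [10.5 30.5 85.4 -0.  64.1 85.2]
shift [-0.001   0.0002  0.0407] rot [ 7.000e-04 -1.000e-04  8.097e-01]
jar 278 ((652.0926513671875, 131.40078735351562), (82.60002136230469, 85.1627197265625), 89.85374450683594) 61.773544781354516
cap top 216 [658.5 135.  136.4]
potato1 [([757, -248, 46], 0.7), ([626, 297, 47], 0.49)]
weight [([530, 367, 42], 0.73)]
mug [([380, 423, 44], 0.62)]
round_jar [([544, -348, 105], 0.7)]
brush [([435, -336, 18], 0.83)]
```

View pics/s13.png

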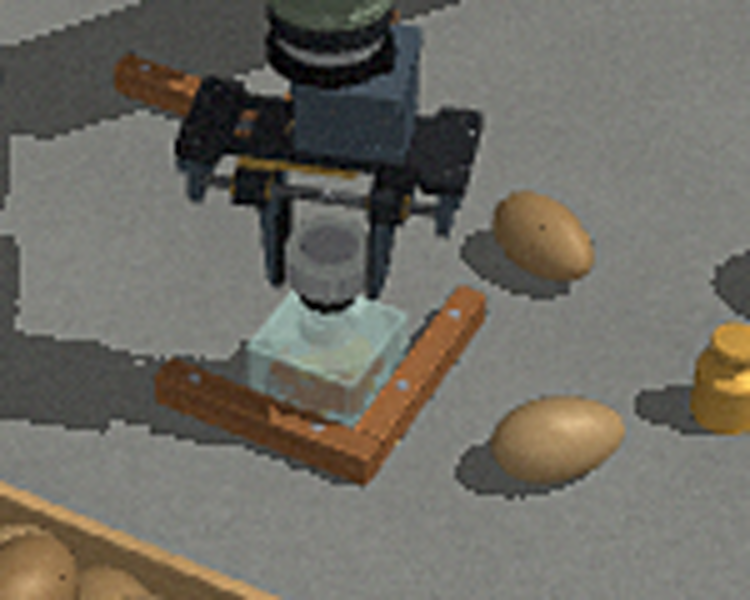

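View pics/w13.png

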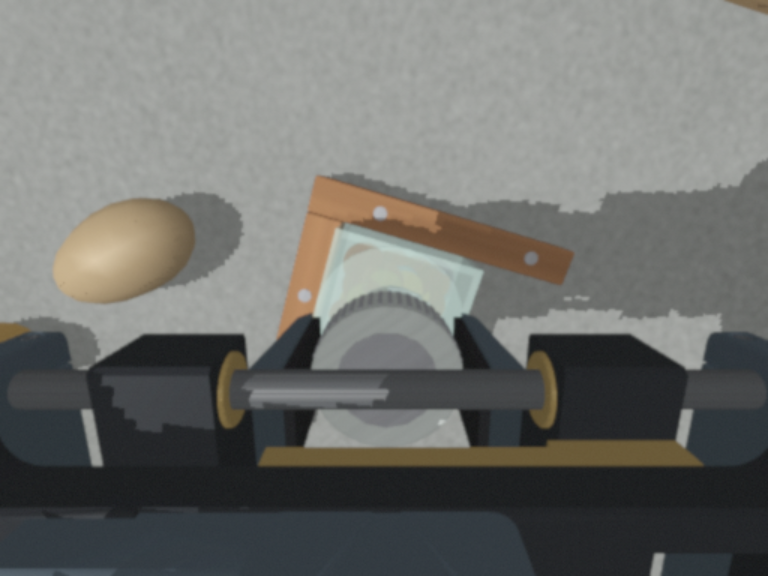

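The scene view shows the cap held level over the jar, its lower edge near (328,300). The jar is seated in the corner at (330,370) and the potatoes have the same pixels as before. The cap top is at 136 mm, so its lower edge is about 20 mm above the rim. I hand in.

```bash
python3 -c "
from workcell import ticket
print(ticket.job_done())"
```

```text
the job is handed in; nothing more can be done
None
```

The job is handed in after about 22 s of the 64 s allowed: the jar is in the corner of the left-most battens, and the gripper is holding the cap level above it.

**What I did:** I dragged the jar along the counter without lifting it, then pushed it home against the left batten (about 10 N) and the far batten (about 14 N). After the grip was released it was still about 2 mm short of the far batten, and the second push closed that. I turned the cap anticlockwise about 0.81 rad. The threads had let go by about 0.69 rad, when the tool rose about 1.8 mm and the upward force reached 17 N. I then lifted the cap straight up.

**Last checks:**
- **Cap:** the tool is level within 0.1°. The cap's lower edge is at about 112 mm, 20 mm above the rim, and the wrist force is near zero.
- **Jar:** it stands in the corner. The last clear wrist measurement, before the twist, gave (649.9, 131.9) mm and yaw -0.9°, against about -1° for the battens.
- **Other things:** by the detector, none moved beyond its few-millimetre error, except one potato that read about 14 mm off and one it missed. The arm partly hid the first. The scene picture shows both in their old places.

**What went wrong or disagreed:**
- One mistyped turn early on tilted the empty gripper about 9° in free air; I corrected it before going near anything.
- The torque reading during the twist was only 0 to 0.3 N m, below the expected 0.5. I relied on the rise and the force to tell that the threads had let go.
- The cameras differ by up to about 5 mm in absolute position, so I confirmed the flush fit by contact force and the wrist view.

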